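# Warm taco shells on the toaster's bun rack

### The job

Warm the taco shells on the toaster: pull its bun rack all the way up by the black sleeve, then hang every shell that is on the tray fold-up over the rack's two long wires, each astride one wire, in line with it and hanging freely (the rack has four bays, room for one shell each). Turn the browning knob until the red pointer stands inside the orange warming band, at any time before starting; only when all shells hang and the pointer is set, push the start lever right down. Leave the pepper mill, plate, mug and small cup where they are.

Things in the scene. Friction and masses are not known exactly. Their poses are not given: they have to be found in the camera images.
- toaster: two-slot steel and black toaster, fixed; 204 mm (x) by 372 mm (y) by 145 mm high. Origin: centre of its underside, z up; y along its length, towards the control end (knob, scale and lever are at +y). Its top face is at z = 145 mm
- bun_rack (a joint): height of the wire bun rack on top of the toaster: 0 = down, 0.05 m = fully up at its stop (needed). Slides straight up with about 8 N (counter-sprung) and stays where it is left
- rack_grip (a point): centre of the black sleeve (13 mm thick, 56 mm long along the toaster's x) on the middle crossbar of the rack, to lift it by; 30 mm above the toaster's top when down, moves with the rack
- bar_near (a point): middle of the rack's near (toaster -x) long wire, on its centre line; 8 mm thick, along the toaster's y to 116 mm either side of this point, where it bends down. The crossbar meets it here at the same height, so each wire has two bays, 108 mm clear, centred 58 mm either side of this point. Frame parallel to the toaster's
- bar_far (a point): the same for the far (toaster +x) long wire; the two wires are 110 mm apart
- browning_knob (a joint): angle of the browning knob on the toaster's top, 0 to 6.6 rad, growing clockwise seen from above; geared to the red pointer, which travels 10 mm per rad. Stays where it is left (0.06 N m of friction)
- knob_grip (a point): point on the knob's vertical axis, 10 mm below the top of its bar grip and 28 mm above the toaster's top; the grip is a bar 12 mm thick, 40 mm long and 28 mm high. At knob angle 0 the bar lies along the toaster's x; the point turns with the knob, its x along the bar
- pointer_line (a point): middle of the red pointer line (2.6 mm wide, 36 mm long along the toaster's x) in the white scale window beside the knob; moves towards the toaster's -y as the knob turns clockwise
- warm_band (a point): centre of the orange warming band (9 mm wide along the toaster's y) on the scale; frame parallel to the toaster's. The pointer is right within 4 mm of it along the toaster's y; that is at knob angle 4.2 rad
- start_lever (a joint): travel of the start lever: 0 = up, 0.035 m = fully down; about 4 N, stays where it is left
- lever_tab (a point): centre of the top of the lever's black tab (42 mm along the toaster's x, 38 mm out from the end face), on the +y end of the toaster, 135 mm above the worktop when up, 100 mm when down; push it straight down from above
- shell_1: hard yellow taco shell (one of up to four; None if absent), 86 mm long, 62 mm high, walls 5 mm, about 35 g, standing fold up on its two rims like an upside-down U: outside 43 mm wide 20 mm below the rounded fold, 52 mm at the rims, inside 33 mm. Origin: midway between the rims at their level; x along the fold, z up. Pinch it from above across both walls below the fold
- shell_2: hard yellow taco shell (second of up to four; None if absent), 86 mm long, 62 mm high, walls 5 mm, about 35 g, standing fold up on its two rims like an upside-down U: outside 43 mm wide 20 mm below the rounded fold, 52 mm at the rims, inside 33 mm. Origin: midway between the rims at their level; x along the fold, z up. Pinch it from above across both walls below the fold
- shell_3: hard yellow taco shell (third of up to four; None if absent), 86 mm long, 62 mm high, walls 5 mm, about 35 g, standing fold up on its two rims like an upside-down U: outside 43 mm wide 20 mm below the rounded fold, 52 mm at the rims, inside 33 mm. Origin: midway between the rims at their level; x along the fold, z up. Pinch it from above across both walls below the fold
- shell_4: hard yellow taco shell (fourth of up to four; None if absent), 86 mm long, 62 mm high, walls 5 mm, about 35 g, standing fold up on its two rims like an upside-down U: outside 43 mm wide 20 mm below the rounded fold, 52 mm at the rims, inside 33 mm. Origin: midway between the rims at their level; x along the fold, z up. Pinch it from above across both walls below the fold
- shell_1_fold (a point): inside top of the fold of shell_1, halfway along it, 57 mm above its rims; 4 mm above the wire's centre line when it hangs
- shell_2_fold (a point): inside top of the fold of shell_2, halfway along it, 57 mm above its rims; 4 mm above the wire's centre line when it hangs
- shell_3_fold (a point): inside top of the fold of shell_3, halfway along it, 57 mm above its rims; 4 mm above the wire's centre line when it hangs
- shell_4_fold (a point): inside top of the fold of shell_4, halfway along it, 57 mm above its rims; 4 mm above the wire's centre line when it hangs
- serving_tray: brown wooden tray, fixed, 215 x 335 x 17 mm, lying with its long side (its y) away from the robot; the shells stand on its floor, 6 mm above the worktop. Origin: centre of its underside
- pepper_mill: wooden pepper mill, 58 mm wide, 170 mm tall, standing behind the toaster; bystander, leave alone. Origin: centre of its foot
- small_cup: small stoneware cup, 70 x 99 x 60 mm, behind the work; bystander, leave alone. Origin: centre of its foot
- green_plate: green plate, 200 mm across, 23 mm high, on the worktop left of the toaster; bystander, leave alone. Origin: centre of its foot
- stone_mug_used: stoneware mug, 91 x 117 x 85 mm, left of the toaster; bystander, leave alone. Origin: centre of its foot
Not all that is in view belongs to the job. Leave any green look-alike of the shell_3 alone.

How it is judged:
By the outcome, as a careful person would: the job done as asked, in the order asked, and still so for the second after the job is handed in, with the robot touching nothing.
Of shell_1, shell_2, shell_3, shell_4 only 3 to 4 are there at a start; the rules pass over those that are not, and their reading is None.
At some moment in a run one of shell_1, shell_2, shell_3, shell_4 may be knocked a few centimetres aside while the robot is not near it.
It also fails if it takes over 208 s, if anything falls off the work surface, if the arm or the gripper's body presses on something with over 40 N, if the wrist force passes 120 N, or if a joint passes its speed limit or range.

### The arm

A 6-joint arm with a two-finger parallel gripper is mounted at the origin on a cart in front of the work surface, level with it; the furniture and walls round the work are solid. World frame = base frame: x ahead of the robot, y to its left, z up, the work surface at z = 0. Lengths are in mm, angles in rad, forces in N, time in s.
With the tool pointing down it reaches from about 275 to 750 mm from the base axis. Payload 10.2 kg.
Tool frame: the origin (TCP) lies midway between the tips of the shut fingers; the grasp point (between the pads) lies 19 mm behind it; z points along the fingers, y is the direction in which the jaws open and shut (so a half turn about z gives the same grasp; the last joint's range is limited). The gripper opens to 85 mm and grips with 20 to 120 N. Pads are 22 mm wide; open, the fingers measure 114 mm over their backs; the gripper's body (76 mm by 85 mm) begins 54 mm behind the grasp point. The pads swing forward as they close: fully open they stand 13 mm farther back than shut.
Start: joints at [-1.391, 0.313, 1.498, -0, 1.331, -0.223], TCP at [205.786, -482.994, 231.294] pointing down, gripper open.
Joint ranges: [-2.94, 2.94], [-0.97, 2.17], [0.19, 2.56], [-1.23, 4.37], [0.02, 3.11], [-2.88, 2.88]. Speed limits (rad/s): [2.39, 2.39, 3.01, 3.14, 3.14, 3.14].

### API

Orientations are given as a unit quaternion [w, x, y, z].
In Python, from rig import sense, optics, ctrl gives the robot as it stands.
- The arm moves only by the tool play_rows, never from a script. Its argument "plan" is a list of rows, each a list of 7 numbers: the shift along the world's x, y, z in mm, then the turn, a rotation vector about the world's x, y, z in rad, then the opening, from -1 (shut) to 1 (fully open), so that 0 is half open. A call has 1 to 5 rows; each row shifts and turns the pose as measured when the row begins; what a row does not reach is not made up. A row lasts 1/12 s, in which the tool goes at most 41.7 mm and 7.16 degrees, less where a joint would pass 70% of its speed; a pose out of reach is approached as far as the arm can. A call is refused whole if a number of a shift passes 41.7 or a number of a turn 0.125, either way. A call with a gripper value outside its range is refused whole. The fingers move at their own pace and stop on an object; "grip_force" is the grip in N (left out, the last holds). Time passes only in rows, so rows that do not move let the fingers close. It gives the time, the measured TCP pose, the force and the opening at its end, in the units of the state.
- sense(): the state, without advancing time (a new reading comes with each control period).
- optics.capture(name): name is "scene" or "top" or "wrist"; returns a dict with "img" (400x640x3 uint8, blue, green, red), "fx", "fy", "cx", "cy" (pixels), "world_to_cam" (4x4, takes a point from world to camera coordinates). Camera axes: x right, y up, looking along -z (the intrinsics and any distortion apply to the point x, -y, -z); pixel columns grow to the right and rows downward; lengths in mm; the calibration is good to about 2 mm. A picture is of the moment at which its call begins. There is no depth.
- ctrl.finish_job(): hands the job in, once; it reports no verdict.
The state is a dict: "time_s": time; "joints": joint angles; "dq": joint speeds; "tau": joint torques, N m; "eef_pos": TCP position; "ee_rot": TCP orientation; "force": force on the tool from outside, world axes, zero at the start; "wrist_torque": the same for the moment, N m; "grip_width": opening from 0.0 (shut) to 1.0 (fully open).
Only numpy, scipy, OpenCV 4.12 (cv2) and the standard library are available. Lean on these libraries where they do the work, as an engineer would, in place of code of your own. Each camera call takes 0.05 s, during which the arm holds its last target. There are 200 camera calls.

## Working session

There is one attempt and no reset: what is moved stays moved. The work goes in short steps, Python scripts to look and compute and a tool call to move; the robot and the scene stay as the last step left them, time stands still between calls to the robot, and variables do not carry over. Pictures are saved under pics/ and viewed, about 12 in all and at most 16, crops included, and the job is handed in when it is done.

Besides the shell and the picture viewer there is one more tool, called after ">>>" by a JSON object that holds its "fn" and its "kwargs". play_rows: Moves the arm, as the interface text tells. Its arguments: {"type":"object","properties":{"plan":{"type":"array"},"grip_force":{"type":"number"}},"required":["plan"]}

```bash
ls; mkdir -p pics; cat > h.py <<'E'
import numpy as np, cv2
from rig import sense, optics, ctrl
def cap(n):
    c=optics.capture(n); np.savez(f'last_{n}.npz',**{k:np.array(v) for k,v in c.items()}); return c
def load(n): return dict(np.load(f'last_{n}.npz'))
def proj(c,p):
    q=np.array(c['world_to_cam'])@np.r_[p,1]; return np.array([c['cx']+c['fx']*q[0]/-q[2], c['cy']+c['fy']*(-q[1])/-q[2]])
def ray(c,u,v):
    M=np.linalg.inv(np.array(c['world_to_cam'])); d=M[:3,:3]@np.array([(u-c['cx'])/c['fx'],-(v-c['cy'])/c['fy'],-1]); return M[:3,3],d
def atz(c,u,v,z):
    o,d=ray(c,u,v); return (o+d*(z-o[2])/d[2]).round(1)
def crop(c,x0,y0,x1,y1,s,name): cv2.imwrite('pics/'+name,cv2.resize(np.array(c['img'])[y0:y1,x0:x1],None,fx=s,fy=s,interpolation=cv2.INTER_CUBIC))
E
python3 - <<'E'
from h import *
for n in ('top','scene'):
    c=cap(n); cv2.imwrite(f'pics/{n}0.png',c['img']); print(n,{k:c[k] for k in c if k!='img'})
print(sense())
E
```

```text
pics
top {'fx': 405.8197328447474, 'fy': 405.8197328447474, 'cx': 322.1938641451615, 'cy': 193.07787461132347, 'world_to_cam': array([[-1.96239212e-02, -9.99736686e-01, -1.18937380e-02,
        -7.16243583e+00],
       [ 9.87474072e-01, -2.12432305e-02,  1.56344755e-01,
        -5.80919529e+02],
       [-1.56556249e-01, -8.67666076e-03,  9.87630931e-01,
        -1.53608072e+03],
       [ 0.00000000e+00,  0.00000000e+00,  0.00000000e+00,
         1.00000000e+00]])}
scene {'fx': 505.03106698403707, 'fy': 505.03106698403707, 'cx': 315.9154743903514, 'cy': 198.13145116312876, 'world_to_cam': array([[-7.65685921e-01, -6.42914299e-01,  1.96538642e-02,
         4.27183022e+02],
       [ 3.08011424e-01, -3.39662608e-01,  8.88683451e-01,
        -2.85667119e+02],
       [-5.64671615e-01,  6.86506021e-01,  4.58099825e-01,
        -1.59913291e+03],
       [ 0.00000000e+00,  0.00000000e+00,  0.00000000e+00,
         1.00000000e+00]])}
{'time_s': 0.1, 'joints': array([-1.39140848e+00,  3.13405796e-01,  1.49835696e+00, -9.77279343e-06,
        1.33100279e+00, -2.23374516e-01]), 'dq': array([ 0.0007405 , -0.00161862, -0.00174872,  0.00125628,  0.00032546,
       -0.00026612]), 'tau': array([ 1.95963374e-03, -4.12903011e+01, -2.60143733e+01, -1.81251453e-04,
        3.01278669e-03,  1.75550678e-06]), 'eef_pos': array([ 205.73650734, -482.75970016,  230.78785324]), 'ee_rot': array([-5.86409844e-04,  9.79790844e-01,  2.00023895e-01,  8.15213899e-06]), 'force': array([-0.92528053, -0.0975203 , -0.31659656]), 'wrist_torque': array([ 0.00145039,  0.05314819, -0.01465126]), 'grip_width': 1.00172383026107}
```

View pics/top0.png

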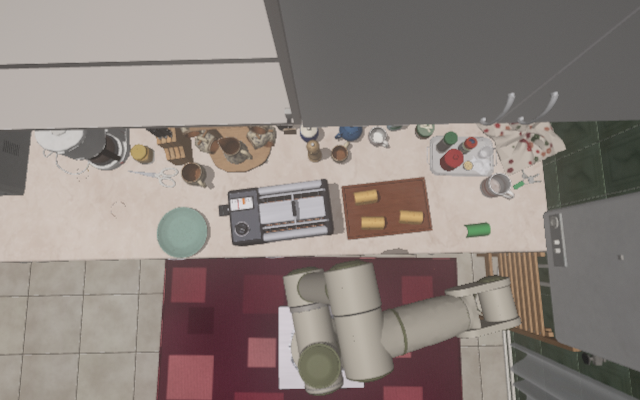

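View pics/scene0.png

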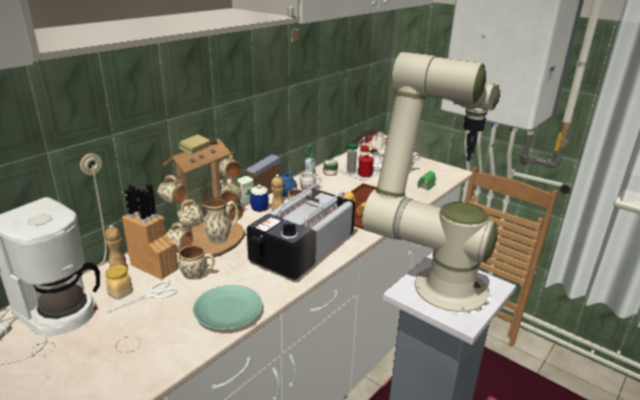

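Top view: three yellow shells stand on the tray at about (366,196), (373,222) and (411,216). A green look-alike lies at (477,230). The toaster is near (282,212), with its knob (241,229), scale (240,203) and lever (224,210) at the left end.

```bash
python3 - <<'E'
from h import *
c=load('top'); crop(c,215,170,345,255,6,'t1.png'); crop(c,335,170,435,245,8,'t2.png')
E
```

```text
(no output)
```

View pics/t1.png

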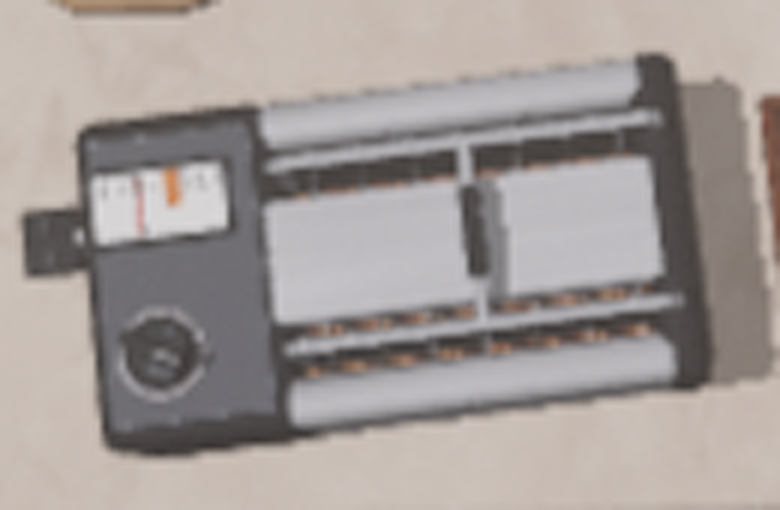

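View pics/t2.png

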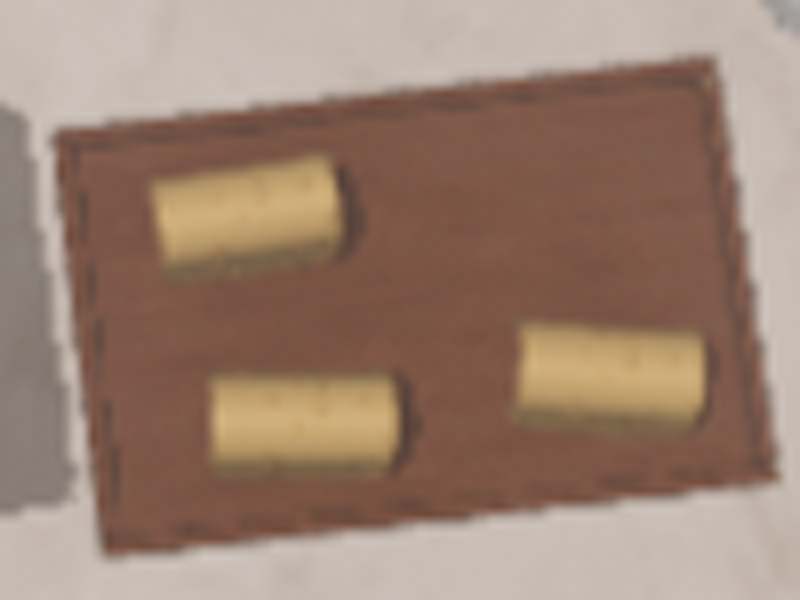

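```bash
cat > m.py <<'E'
from h import *
c=load('top')
T=lambda x,y:(215+x/6,170+y/6)
S=lambda x,y:(335+x/8,170+y/8)
if __name__=='__main__':
    print('cam',np.linalg.inv(c['world_to_cam'])[:3,3])
    P={}
    for n,p,z in [('far_l',(270,163),175),('far_r',(657,117),175),('near_l',(290,349),175),('near_r',(682,299),175),('sleeve',(475,230),182),('knob',(160,350),183),('ptr',(140,208),146),('band',(173,186),146),('lever_l',(25,243),135),('lever_r',(85,238),135),
      ('c_tl',(80,128),145),('c_tr',(668,58),145),('c_br',(708,378),145),('c_bl',(108,445),145)]:
        P[n]=atz(c,*T(*p),z); print(n,P[n])
    for a,b in (('far_l','far_r'),('near_l','near_r'),('c_tl','c_tr'),('c_bl','c_br')):
        d=P[a]-P[b]; print(a,np.degrees(np.arctan2(-d[0],d[1])),np.linalg.norm(d),(P[a]+P[b])/2)
    for n,a,b,m in (('A',(152,183),(330,155),(246,208)),('B',(210,376),(390,374),(302,414)),('C',(522,323),(704,332),(612,372))):
        d=atz(c,*S(*a),62)-atz(c,*S(*b),62); print(n,atz(c,*S(*m),66),np.degrees(np.arctan2(-d[0],d[1])),np.linalg.norm(d))
E
python3 m.py
```

```text
cam [ 333.01938235  -32.82920861 1607.81936184]
far_l [550.1 202.4 175. ]
far_r [572.9 -28.7 175. ]
near_l [439.1 190.1 175. ]
near_r [463.9 -41.3 175. ]
sleeve [506.5  80.  182. ]
knob [439.5 265.2 183. ]
ptr [528.6 286.  146. ]
band [541.7 266.1 146. ]
lever_l [510.  358.5 135. ]
lever_r [512.3 321.8 135. ]
c_tl [578.8 323.6 145. ]
c_tr [614.4 -36.1 145. ]
c_br [418.9 -55.9 145. ]
c_bl [386.2 303.6 145. ]
far_l 5.634486867884215 232.22198431673087 [561.5   86.85 175.  ]
near_l 6.117252094712377 232.72515979154466 [451.5  74.4 175. ]
c_tl 5.6522343006095195 361.4573972130049 [596.6  143.75 145.  ]
c_bl 5.197302893462384 360.9841270748618 [402.55 123.85 145.  ]
A [ 562.5 -186.2   66. ] 7.7948252866701315 87.00390795820609
B [ 463.  -209.1   66. ] -0.5348342155958989 85.70373387431844
C [ 480. -357.   66.] -4.0338335737436335 86.71481995599137
```

>>> {"fn": "play_rows", "kwargs": {"plan": [[13.1,24.5,2,0,0,0.1236,1],[13.1,24.5,2,0,0,0.1236,1],[13.1,24.5,2,0,0,0.1236,1],[13.1,24.5,2,0,0,0.1236,1],[13.1,24.5,2,0,0,0.1236,1]]}}

```text
time_s: 0.52
eef_pos: [270.2, -358.1, 238.0]
ee_rot: [-0.003, 0.871, 0.491, -0.001]
force: [0.3, -0.2, -1.0]
grip_width: 1.0
```

>>> {"fn": "play_rows", "kwargs": {"plan": [[13.1,24.5,2,0,0,0.1236,1],[13.1,24.5,2,0,0,0.1236,1],[13.1,24.5,2,0,0,0.1236,1],[13.1,24.5,2,0,0,0.1236,1],[13.1,24.5,2,0,0,0.1236,1]]}}

```text
time_s: 0.93
eef_pos: [337.2, -228.4, 247.3]
ee_rot: [-0.004, 0.678, 0.735, -0.001]
force: [0.7, -0.5, -0.5]
grip_width: 1.002
```

>>> {"fn": "play_rows", "kwargs": {"plan": [[13.1,24.5,2,0,0,0.1236,1],[13.1,24.5,2,0,0,0.1236,1],[13.1,24.5,2,0,0,0.1236,1],[13.1,24.5,2,0,0,0.1236,1],[13.1,24.5,2,0,0,0.1236,1]]}}

```text
time_s: 1.35
eef_pos: [404.1, -98.6, 257.2]
ee_rot: [-0.004, 0.419, 0.908, -0.002]
force: [0.3, -1.1, 0.1]
grip_width: 0.997
```

>>> {"fn": "play_rows", "kwargs": {"plan": [[13.1,24.5,2,0,0,0.1236,1],[13.1,24.5,2,0,0,0.1236,1],[13.1,24.5,2,0,0,0.1236,1],[13.1,24.5,2,0,0,0.1236,1],[13.1,24.5,2,0,0,0.1236,1]]}}

```text
time_s: 1.77
eef_pos: [471.2, 31.5, 266.8]
ee_rot: [-0.004, 0.119, 0.993, -0.004]
force: [0.3, -1.1, 0.1]
grip_width: 1.001
```

>>> {"fn": "play_rows", "kwargs": {"plan": [[13.1,24.5,2,0,0,0.1236,1],[13.1,24.5,2,0,0,0.1236,1],[13.1,24.5,2,0,0,0.1236,1],[0,0,0,0,0,0,1]]}}

```text
time_s: 2.1
eef_pos: [512.4, 113.0, 271.8]
ee_rot: [-0.004, -0.073, 0.997, -0.004]
force: [1.1, 0.4, -0.1]
grip_width: 1.002
```

>>> {"fn": "play_rows", "kwargs": {"plan": [[-6,-32.4,-20,0,0,-0.043,1],[0,0,0,0,0,0,1]]}}

```text
time_s: 2.27
eef_pos: [506.4, 81.8, 250.2]
ee_rot: [-0.005, -0.053, 0.999, -0.004]
force: [-0.6, -0.1, -0.6]
grip_width: 1.005
```

```bash
python3 - <<'E'
from h import *
c=cap('wrist'); cv2.imwrite('pics/w1.png',c['img']); s=sense(); print(s['eef_pos'],s['ee_rot'])
for p in ((506.5,80.6,181),(451.5,74.4,175),(561.5,86.9,175),(439.5,265,183),tuple(s['eef_pos'])): print(p,proj(c,p).round(1))
E
```

```text
[507.29654166  83.49050941 252.41464999] [-0.00297042 -0.05388789  0.99853716 -0.0032878 ]
(506.5, 80.6, 181) [317.5 213.9]
(451.5, 74.4, 175) [317.1 137.7]
(561.5, 86.9, 175) [318.1 275.6]
(439.5, 265, 183) [593.2 151. ]
(np.float64(507.29654166339833), np.float64(83.49050940657393), np.float64(252.41464998793683)) [321.8 260.8]
```

View pics/w1.png

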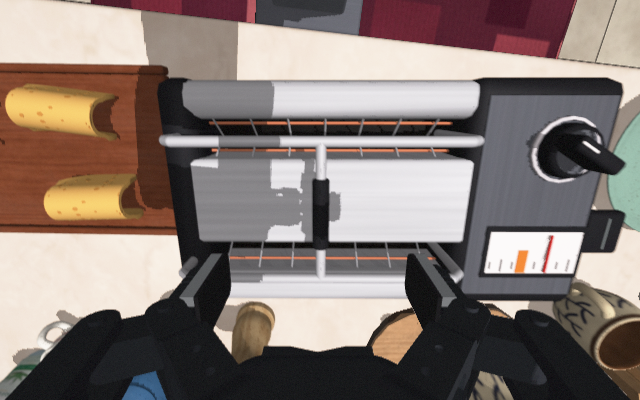

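>>> {"fn": "play_rows", "kwargs": {"plan": [[0,-1,-30,0,0,0,1],[0,0,-30,0,0,0,1],[0,0,-20,0,0,0,1],[0,0,-9,0,0,0,1],[0,0,0,0,0,0,1]]}}

```text
time_s: 2.73
eef_pos: [508.1, 82.4, 163.3]
ee_rot: [0.0, -0.052, 0.999, -0.003]
force: [-0.0, -0.9, 0.2]
grip_width: 1.003
```

>>> {"fn": "play_rows", "kwargs": {"plan": [[0,0,0,0,0,0,-1],[0,0,0,0,0,0,-1],[0,0,0,0,0,0,-1],[0,0,0,0,0,0,-1],[0,0,0,0,0,0,-1]], "grip_force": 60}}

```text
time_s: 3.15
eef_pos: [510.2, 82.6, 168.1]
ee_rot: [0.004, -0.052, 0.999, -0.004]
force: [0.1, 0.4, -0.4]
grip_width: 0.3
```

>>> {"fn": "play_rows", "kwargs": {"plan": [[0,0,0,0,0,0,-1],[0,0,0,0,0,0,-1],[0,0,0,0,0,0,-1],[0,0,0,0,0,0,-1],[0,0,0,0,0,0,-1]]}}

```text
time_s: 3.57
eef_pos: [510.4, 83.3, 169.0]
ee_rot: [0.004, -0.052, 0.999, -0.003]
force: [-0.5, 0.6, -1.0]
grip_width: 0.121
```

>>> {"fn": "play_rows", "kwargs": {"plan": [[0,0,0,0,0,0,-0.3],[0,0,0,0,0,0,-0.3],[0,0,0,0,0,0,-0.3],[-1,0,-8,0,0,0,-0.3],[-1,0,-4,0,0,0,-0.3]]}}

```text
time_s: 3.98
eef_pos: [509.0, 82.8, 157.2]
ee_rot: [0.005, -0.052, 0.999, -0.004]
force: [-0.1, 0.2, -0.8]
grip_width: 0.352
```

>>> {"fn": "play_rows", "kwargs": {"plan": [[0,0,0,0,0,0,-0.3],[0,0,-2,0,0,0,-1],[0,0,0,0,0,0,-1],[0,0,0,0,0,0,-1],[0,0,0,0,0,0,-1]]}}

```text
time_s: 4.4
eef_pos: [508.2, 83.0, 153.6]
ee_rot: [0.004, -0.052, 0.999, -0.003]
force: [0.5, 0.0, 0.2]
grip_width: 0.13
```

>>> {"fn": "play_rows", "kwargs": {"plan": [[0,0,0,0,0,0,-1],[0,0,0,0,0,0,-1],[0,0,0,0,0,0,-1]]}}

```text
time_s: 4.65
eef_pos: [508.2, 83.0, 153.6]
ee_rot: [0.004, -0.052, 0.999, -0.003]
force: [0.4, -0.0, -1.7]
grip_width: 0.13
```

>>> {"fn": "play_rows", "kwargs": {"plan": [[0,0,8,0,0,0,-1],[0,0,8,0,0,0,-1],[0,0,8,0,0,0,-1],[0,0,8,0,0,0,-1],[0,0,6,0,0,0,-1]]}}

```text
time_s: 5.07
eef_pos: [508.1, 83.0, 190.7]
ee_rot: [0.003, -0.052, 0.999, -0.003]
force: [4.2, 0.4, -8.7]
grip_width: 0.131
```

>>> {"fn": "play_rows", "kwargs": {"plan": [[0,0,4,0,0,0,-1],[0,0,3,0,0,0,-1]]}}

```text
time_s: 5.23
eef_pos: [508.1, 83.0, 198.9]
ee_rot: [0.003, -0.052, 0.999, -0.003]
force: [2.8, 0.0, -8.4]
grip_width: 0.128
```

>>> {"fn": "play_rows", "kwargs": {"plan": [[0,0,3,0,0,0,-1],[0,0,3,0,0,0,-1],[0,0,2,0,0,0,-1]]}}

```text
time_s: 5.48
eef_pos: [507.9, 83.0, 204.0]
ee_rot: [0.002, -0.052, 0.999, -0.002]
force: [15.3, 1.0, -33.2]
grip_width: 0.127
```

>>> {"fn": "play_rows", "kwargs": {"plan": [[0,0,2,0,0,0,-1],[0,0,2,0,0,0,-1]]}}

```text
time_s: 5.65
eef_pos: [507.9, 83.0, 203.9]
ee_rot: [0.0, -0.051, 0.999, -0.002]
force: [10.9, 1.3, -23.4]
grip_width: 0.13
```

>>> {"fn": "play_rows", "kwargs": {"plan": [[0,0,-1,0,0,0,-0.2],[0,0,0,0,0,0,-0.2],[0,0,0,0,0,0,-0.2],[0,0,25,0,0,0,0],[0,0,25,0,0,0,0.5]]}}

```text
time_s: 6.07
eef_pos: [505.6, 82.9, 252.3]
ee_rot: [-0.004, -0.051, 0.999, -0.002]
force: [-0.5, -0.1, 0.9]
grip_width: 0.627
```

>>> {"fn": "play_rows", "kwargs": {"plan": [[-7.2,19.3,0,0,0,0.117,1],[-7.2,19.3,0,0,0,0.117,1],[-7.2,19.3,0,0,0,0.117,1],[-7.2,19.3,0,0,0,0.117,1],[-7.2,19.3,0,0,0,0.117,1]]}}

```text
time_s: 6.48
eef_pos: [471.0, 179.6, 263.0]
ee_rot: [0.005, -0.345, 0.939, -0.004]
force: [0.4, -0.1, 1.8]
grip_width: 1.001
```

>>> {"fn": "play_rows", "kwargs": {"plan": [[-7.2,19.3,0,0,0,0.117,1],[-7.2,19.3,0,0,0,0.117,1],[-7.2,19.3,0,0,0,0.117,1],[-7.2,19.3,0,0,0,0.117,1],[0,0,0,0,0,0,1]]}}

```text
time_s: 6.9
eef_pos: [439.0, 262.8, 268.8]
ee_rot: [0.009, -0.567, 0.824, -0.003]
force: [0.8, 0.1, 0.1]
grip_width: 0.997
```

```bash
python3 - <<'E'
from h import *
c=cap('wrist'); cv2.imwrite('pics/w2.png',c['img']); s=sense(); print(s['eef_pos'],s['ee_rot'],s['joints'])
for p in ((440,266,183),tuple(s['eef_pos'])): print(p,proj(c,p).round(1))
E
```

```text
[439.60057392 261.64472929 268.92007795] [ 0.00934028 -0.56452951  0.82535259 -0.00350582] [ 3.08218432e-01  2.46756737e-01  1.48638487e+00 -1.36626011e-03
  1.38854307e+00 -2.46213800e+00]
(440, 266, 183) [320.3 210. ]
(np.float64(439.60057392082376), np.float64(261.64472928945355), np.float64(268.92007794732575)) [316.9 257. ]
```

View pics/w2.png

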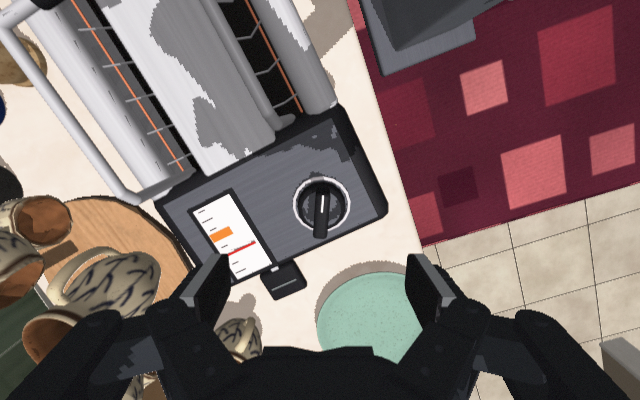

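>>> {"fn": "play_rows", "kwargs": {"plan": [[0,4,-30,0,0,0,1],[0,0,-30,0,0,0,0.3],[0,0,-25,0,0,0,0.3],[0,0,-15,0,0,0,0.3],[0,0,0,0,0,0,0.3]]}}

```text
time_s: 7.37
eef_pos: [441.6, 263.0, 169.8]
ee_rot: [0.014, -0.559, 0.829, -0.006]
force: [-0.1, -0.4, 0.7]
grip_width: 0.653
```

>>> {"fn": "play_rows", "kwargs": {"plan": [[0,0,0,0,0,0,0],[0,0,0,0,0,0,0]]}}

```text
time_s: 7.53
eef_pos: [442.5, 261.9, 171.2]
ee_rot: [0.014, -0.557, 0.83, -0.006]
force: [0.5, 0.1, 0.3]
grip_width: 0.503
```

>>> {"fn": "play_rows", "kwargs": {"plan": [[-2.5,4,-9,-0.006,0.03,0,0],[0,0,-3,0,0,0,0],[0,0,0,0,0,0,0]]}}

```text
time_s: 7.78
eef_pos: [441.5, 266.1, 161.5]
ee_rot: [0.001, -0.556, 0.831, -0.0]
force: [0.7, 0.2, 0.7]
grip_width: 0.499
```

```bash
python3 - <<'E'
from h import *
s=sense(); print(s['eef_pos'],s['ee_rot'],s['grip_width'],s['joints'])
E
```

```text
[441.52454456 266.12860701 161.5278718 ] [ 9.85662838e-04 -5.56364272e-01  8.30937832e-01 -3.80061445e-04] 0.4991777414963254 [ 3.14985332e-01  3.57306984e-01  1.62761368e+00 -2.14530499e-04
  1.15456833e+00 -2.43573303e+00]
```

>>> {"fn": "play_rows", "kwargs": {"plan": [[-1,0,-2,0,0,0,-1],[0,0,0,0,0,0,-1],[0,0,0,0,0,0,-1],[0,0,0,0,0,0,-1],[0,0,0,0,0,0,-1]], "grip_force": 50}}

```text
time_s: 8.2
eef_pos: [439.1, 268.1, 163.7]
ee_rot: [0.002, -0.557, 0.831, 0.001]
force: [1.3, -1.4, -2.7]
grip_width: 0.125
```

>>> {"fn": "play_rows", "kwargs": {"plan": [[0,0,0,0,0,0,-1],[0,0,0,0,0,0,-1]]}}

```text
time_s: 8.37
eef_pos: [439.1, 268.0, 163.7]
ee_rot: [0.002, -0.557, 0.831, 0.001]
force: [-0.7, -0.3, -0.7]
grip_width: 0.128
```

```bash
python3 - <<'E'
from h import *
s=sense(); print(s['eef_pos'],s['ee_rot'],s['grip_width'],s['force'],2*np.arctan2(s['ee_rot'][2],s['ee_rot'][1]))
c=cap('wrist'); crop(c,0,0,640,400,1,'w3.png'); crop(c,170,180,320,300,5,'w3c.png')
E
```

```text
[439.11927959 268.03132789 163.72879104] [ 0.00168322 -0.55673972  0.83068444  0.00119077] 0.128447919835054 [-0.65797566 -0.2788357  -0.71884909] 4.322507123850293
```

View pics/w3.png

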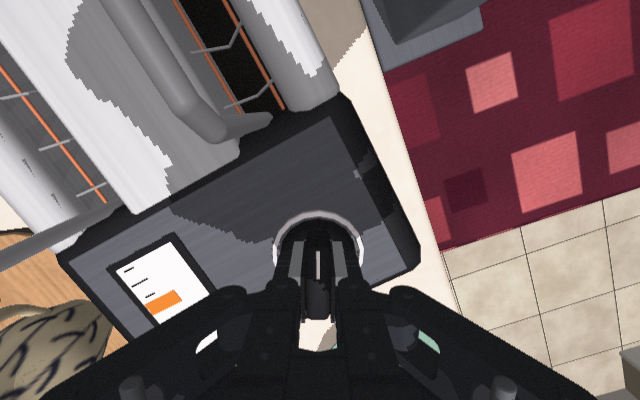

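>>> {"fn": "play_rows", "kwargs": {"plan": [[0,0,0,0,0,-0.12,-1],[0,0,0,0,0,-0.12,-1],[0,0,0,0,0,-0.12,-1],[0,0,0,0,0,-0.12,-1],[0,0,0,0,0,-0.12,-1]]}}

```text
time_s: 8.83
eef_pos: [436.6, 270.0, 163.7]
ee_rot: [0.0, -0.277, 0.961, 0.004]
force: [-2.1, 3.3, -1.5]
grip_width: 0.127
```

>>> {"fn": "play_rows", "kwargs": {"plan": [[0,0,0,0,0,-0.12,-1],[0,0,0,0,0,-0.12,-1],[0,0,0,0,0,-0.12,-1],[0,0,0,0,0,-0.12,-1],[0,0,0,0,0,-0.12,-1]]}}

```text
time_s: 9.25
eef_pos: [435.7, 273.3, 163.8]
ee_rot: [0.002, 0.032, 0.999, 0.007]
force: [1.0, 4.8, -3.3]
grip_width: 0.123
```

>>> {"fn": "play_rows", "kwargs": {"plan": [[1,-2,0,0,0,-0.12,-1],[1,-2,0,0,0,-0.12,-1],[1,-2,0,0,0,-0.12,-1],[0,-1,0,0,0,-0.12,-1],[0,0,0,0,0,-0.12,-1]]}}

```text
time_s: 9.67
eef_pos: [436.7, 276.5, 163.8]
ee_rot: [0.003, 0.337, 0.941, 0.018]
force: [7.1, 2.9, -8.2]
grip_width: 0.127
```

>>> {"fn": "play_rows", "kwargs": {"plan": [[0,0,0,0,0,-0.12,-1],[0,0,0,0,0,-0.12,-1],[0,0,0,0,0,-0.03,-1],[0,0,0,0,0,0,-1]]}}

```text
time_s: 10.0
eef_pos: [438.0, 277.7, 163.7]
ee_rot: [0.006, 0.469, 0.883, 0.018]
force: [0.7, 1.6, 0.6]
grip_width: 0.125
```

>>> {"fn": "play_rows", "kwargs": {"plan": [[0,0,0,0,0,0,0],[0,0,0,0,0,0,0],[0,0,0,0,0,0,0],[0,0,30,0.02,0.04,0,0],[0,0,30,0,0,0,0]]}}

```text
time_s: 10.42
eef_pos: [435.5, 277.1, 220.8]
ee_rot: [-0.021, 0.467, 0.884, 0.014]
force: [1.0, 0.0, 0.2]
grip_width: 0.496
```

>>> {"fn": "play_rows", "kwargs": {"plan": [[0,0,30,0,0,0,1],[0,0,30,0,0,0,1],[0,0,0,0,0,0,1]]}}

```text
time_s: 10.67
eef_pos: [436.2, 277.1, 288.5]
ee_rot: [-0.019, 0.466, 0.884, 0.017]
force: [-0.5, 0.9, 0.1]
grip_width: 0.904
```

```bash
python3 - <<'E'
from h import *
c=cap('wrist'); s=sense(); print(s['eef_pos'],s['ee_rot'])
p=(440,266,183); print(proj(c,p)); 
for p in ((451.5,75,225),(561.5,88,225)): print(proj(c,p))
cv2.imwrite('pics/w4.png',c['img'])
E
```

```text
[435.64656582 276.85441968 285.79884327] [-0.02016575  0.46616603  0.88432629  0.01579857]
[312.33322368 216.72374637]
[199.96119367 411.85758465]
[312.9549853 455.1921148]
```

View pics/w4.png

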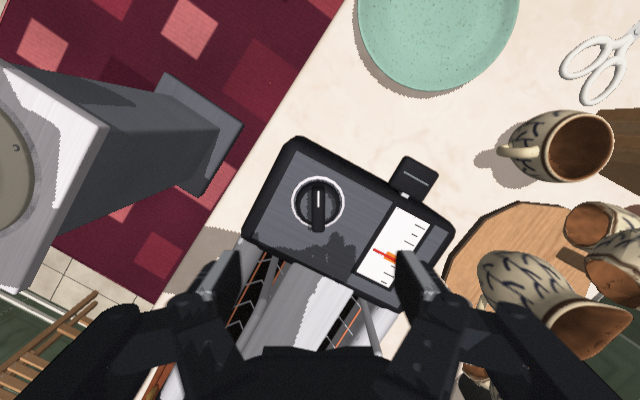

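>>> {"fn": "play_rows", "kwargs": {"plan": [[10,-37,0,-0.047,-0.02,-0.09,1],[10,-37,0,0,0,-0.09,1],[10,-37,0,0,0,-0.09,1],[10,-37,0,0,0,-0.09,1],[10,-37,0,0,0,-0.09,1]]}}

```text
time_s: 11.13
eef_pos: [483.2, 90.4, 281.9]
ee_rot: [-0.001, 0.653, 0.757, -0.001]
force: [1.5, 1.0, 0.3]
grip_width: 0.999
```

>>> {"fn": "play_rows", "kwargs": {"plan": [[10,-37,0,0,0,0,1],[10,-37,0,0,0,0,1],[10,-37,0,0,0,0,1],[10,-37,0,0,0,0,1],[10,-37,-10,0,0,0,1]]}}

```text
time_s: 11.55
eef_pos: [532.4, -104.1, 268.0]
ee_rot: [-0.003, 0.654, 0.756, -0.002]
force: [1.2, 0.1, -0.7]
grip_width: 1.001
```

>>> {"fn": "play_rows", "kwargs": {"plan": [[10,-37,-15,0,0,0,1],[10,-20,-20,0,0,0,1],[0,0,-20,0,0,0,1],[0,0,0,0,0,0,1]]}}

```text
time_s: 11.88
eef_pos: [550.9, -170.2, 204.4]
ee_rot: [-0.007, 0.656, 0.754, -0.003]
force: [-0.9, 0.6, -0.3]
grip_width: 1.002
```

```bash
python3 - <<'E'
from h import *
c=cap('wrist'); s=sense(); print(s['eef_pos'],s['ee_rot'], 2*np.arctan2(s['ee_rot'][2],s['ee_rot'][1]))
for p in ((562.5,-186,67),(463,-209,67),(480,-357,67)): print(proj(c,p).round(1))
cv2.imwrite('pics/w5.png',c['img'])
t=cap('top'); crop(t,205,165,445,255,3.3,'t3.png')
E
```

```text
[ 551.40051529 -170.24399582  206.38409697] [-0.00552749  0.65632695  0.75445163 -0.00266826] 1.7096797836563162
[328.3 207.1]
[225.7 215.4]
[234.1 339.2]
```

View pics/w5.png

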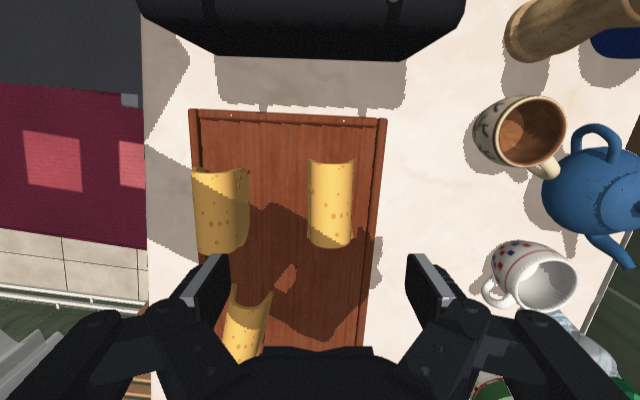

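```bash
python3 - <<'E'
from h import *
c=load('wrist')
print(np.linalg.inv(c['world_to_cam'])[:3,3])
for p in ((331.5,159),(331.5,203),(331.5,247)): print('A',atz(c,*p,67.5))
for p in ((221,168),(222,210),(222,253)): print('B',atz(c,*p,67.5))
E
```

```text
[542.97554309 -97.26474727 346.9937545 ]
A [ 558.4 -138.8   67.5]
A [ 564.9 -181.2   67.5]
A [ 572.  -227.6   67.5]
B [ 456.3 -161.8   67.5]
B [ 459.2 -203.6   67.5]
B [ 461.4 -250.5   67.5]
```

View pics/t3.png

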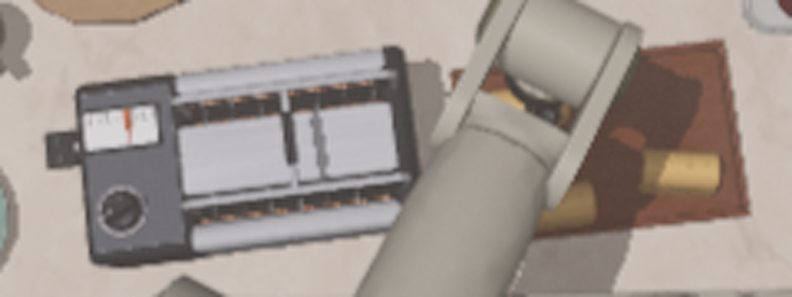

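>>> {"fn": "play_rows", "kwargs": {"plan": [[6,-7,-35,0.008,0.007,0,1],[7,-7,-35,0,0,0,1],[0,0,-35,0,0,0,1],[0,0,-30,0,0,0,1],[0,0,0,0,0,0,1]], "grip_force": 25}}

```text
time_s: 12.4
eef_pos: [569.1, -181.2, 79.1]
ee_rot: [-0.001, 0.653, 0.757, 0.001]
force: [-0.6, 0.4, -1.4]
grip_width: 1.0
```

>>> {"fn": "play_rows", "kwargs": {"plan": [[0,0,0,0,0,0,1],[0,0,0,0,0,0,1]]}}

```text
time_s: 12.57
eef_pos: [570.3, -180.3, 82.4]
ee_rot: [0.0, 0.652, 0.758, 0.001]
force: [0.2, -0.5, -0.0]
grip_width: 1.001
```

```bash
python3 - <<'E'
from h import *
s=sense(); print(s['eef_pos'],s['ee_rot'], 2*np.arctan2(s['ee_rot'][2],s['ee_rot'][1]))
E
```

```text
[ 570.27121027 -180.31929416   82.44735076] [4.28444677e-04 6.52442442e-01 7.57837442e-01 1.04290802e-03] 1.7199857799260034
```

>>> {"fn": "play_rows", "kwargs": {"plan": [[-5.5,-3.5,-24,0,0,-0.01,1],[0,0,-16,0,0,0,1],[0,0,-8,0,0,0,1],[0,0,-4,0,0,0,1],[0,0,-2,0,0,0,1]]}}

```text
time_s: 12.98
eef_pos: [571.1, -185.4, 40.5]
ee_rot: [0.011, 0.655, 0.755, 0.003]
force: [0.5, -0.0, -0.1]
grip_width: 1.002
```

>>> {"fn": "play_rows", "kwargs": {"plan": [[0,0,0,0,0,0,1],[0,0,0,0,0,0,0.4]]}}

```text
time_s: 13.15
eef_pos: [572.2, -185.7, 42.7]
ee_rot: [0.013, 0.655, 0.756, 0.004]
force: [0.5, 0.4, -0.2]
grip_width: 0.886
```

>>> {"fn": "play_rows", "kwargs": {"plan": [[-8,1.5,-8,0.011,0.025,0,0.5],[-1,0,-6,0,0,0,0.5],[0,0,-3,0,0,0,0.5],[0,0,0,0,0,0,0.5]]}}

```text
time_s: 13.48
eef_pos: [563.0, -184.3, 26.0]
ee_rot: [-0.001, 0.655, 0.756, -0.001]
force: [1.0, 1.6, -1.2]
grip_width: 0.75
```

```bash
python3 - <<'E'
from h import *
s=sense(); print(s['eef_pos'],s['ee_rot'], 2*np.arctan2(s['ee_rot'][2],s['ee_rot'][1]),s['grip_width'],s['force'])
c=cap('wrist'); cv2.imwrite('pics/w6.png',c['img'])
E
```

```text
[ 562.95222274 -184.34265466   25.95119817] [-5.25575507e-04  6.54934908e-01  7.55684924e-01 -5.34105305e-04] 1.7133992057950744 0.750089219718406 [ 1.01416757  1.5913685  -1.2320815 ]
```

View pics/w6.png

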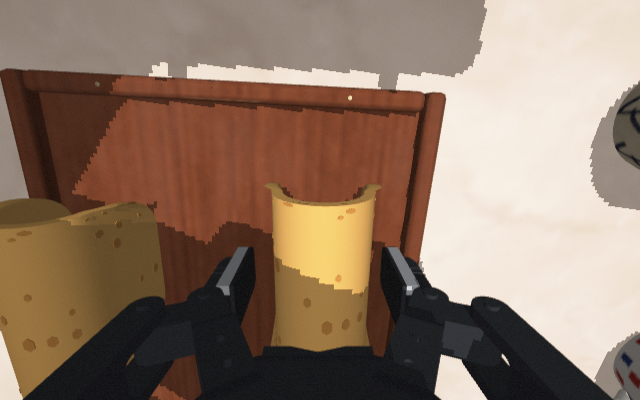

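>>> {"fn": "play_rows", "kwargs": {"plan": [[1,0,0,0,0,0,0.1],[0,0,0,0,0,0,-0.3],[0,0,0,0,0,0,-0.6],[0,0,0,0,0,0,-0.6],[0,0,0,0,0,0,-0.6]]}}

```text
time_s: 13.95
eef_pos: [564.5, -184.5, 26.6]
ee_rot: [-0.0, 0.655, 0.756, -0.0]
force: [-0.7, 0.4, -0.4]
grip_width: 0.541
```

>>> {"fn": "play_rows", "kwargs": {"plan": [[0,0,0,0,0,0,-0.6],[0,0,0,0,0,0,-0.6],[0,0,4,0,0,0,-0.6],[0,0,10,0,0,0,-0.6],[0,0,20,0,0,0,-0.6]]}}

```text
time_s: 14.37
eef_pos: [562.6, -183.5, 58.8]
ee_rot: [-0.004, 0.655, 0.756, -0.001]
force: [-0.2, -0.4, -0.7]
grip_width: 0.542
```

```bash
python3 - <<'E'
from h import *
s=sense(); print(s['eef_pos'],s['ee_rot'], 2*np.arctan2(s['ee_rot'][2],s['ee_rot'][1]),s['grip_width'],s['force'],s['joints'])
E
```

```text
[ 562.6004574  -183.4885166    58.82025244] [-0.00352289  0.65492926  0.75568115 -0.00112088] 1.7134027923722823 0.5417002362683968 [-0.2311904  -0.39370628 -0.65750972] [-5.12737399e-01  6.40352396e-01  1.47454653e+00 -9.16145054e-04
  1.03404571e+00 -6.54872503e-01]
```

>>> {"fn": "play_rows", "kwargs": {"plan": [[0,0,36,0,0,0,-0.6],[0,0,36,0,0,0,-0.6],[0,0,36,0,0,0,-0.6],[0,0,36,0,0,0,-0.6],[0,10,36,0,0,0,-0.6]]}}

```text
time_s: 14.78
eef_pos: [559.1, -172.7, 246.6]
ee_rot: [-0.007, 0.656, 0.755, -0.002]
force: [1.1, -1.0, 0.1]
grip_width: 0.541
```

>>> {"fn": "play_rows", "kwargs": {"plan": [[1,30,10,0,0,-0.02,-0.6],[1,35,5,0,0,-0.017,-0.6],[1,35,0,0,0,0,-0.6],[1,35,0,0,0,0,-0.6],[1,30,0,0,0,0,-0.6]]}}

```text
time_s: 15.2
eef_pos: [564.5, -6.6, 278.3]
ee_rot: [0.004, 0.673, 0.739, 0.002]
force: [0.5, 0.0, -0.7]
grip_width: 0.541
```

>>> {"fn": "play_rows", "kwargs": {"plan": [[0,15,0,0,0,0,-0.6],[0,0,0,0,0,0,-0.6],[0,0,0,0,0,0,-0.6]]}}

```text
time_s: 15.45
eef_pos: [563.5, 15.1, 281.9]
ee_rot: [0.005, 0.67, 0.742, 0.003]
force: [-0.0, 0.3, -0.9]
grip_width: 0.539
```

```bash
python3 - <<'E'
from h import *
s=sense(); print(s['eef_pos'],s['ee_rot'], 2*np.arctan2(s['ee_rot'][2],s['ee_rot'][1]),s['grip_width'],s['force'],s['joints'])
E
```

```text
[563.50974782  15.09036296 281.92222856] [0.00536276 0.67047011 0.74191017 0.0032189 ] 1.6718728229787287 0.5386081296318033 [-0.00947408  0.26492469 -0.89957184] [-1.80953516e-01  3.63310837e-01  1.29692442e+00 -1.67441287e-04
  1.46884914e+00 -2.82014014e-01]
```

>>> {"fn": "play_rows", "kwargs": {"plan": [[5,14.5,-6,0.002,0.012,0.004,-0.6],[0,0,0,0,0,0,-0.6],[0,0,0,0,0,0,-0.6]]}}

```text
time_s: 15.7
eef_pos: [568.6, 27.3, 277.5]
ee_rot: [0.001, 0.67, 0.743, 0.0]
force: [0.6, -0.7, 0.4]
grip_width: 0.539
```

```bash
python3 - <<'E'
from h import *
c=cap('wrist'); cv2.imwrite('pics/w7.png',c['img'])
s=sense(); print(s['eef_pos'],s['ee_rot'], 2*np.arctan2(s['ee_rot'][2],s['ee_rot'][1]),s['grip_width'],s['force'])
u=np.array([-np.sin(.105),np.cos(.105),0])
for n,m in (('near',(452.5,77,225)),('far',(562.5,88,225))):
    for t in (-116,0,58,116): print(n,t,proj(c,np.array(m)+t*u).round(1))
E
```

```text
[568.49096213  27.23063415 277.31078182] [9.74993151e-04 6.69841621e-01 7.42503368e-01 2.83918505e-05] 1.673600869076889 0.5355125742948315 [-0.46170061 -0.38586347  0.21263351]
near -116 [169.1 289.3]
near 0 [141.8 129.7]
near 58 [124.1  26.1]
near 116 [ 102.4 -100.4]
far -116 [317.4 289.4]
far 0 [316.9 130.2]
far 58 [316.6  26.8]
far 116 [316.3 -99.3]
```

View pics/w7.png

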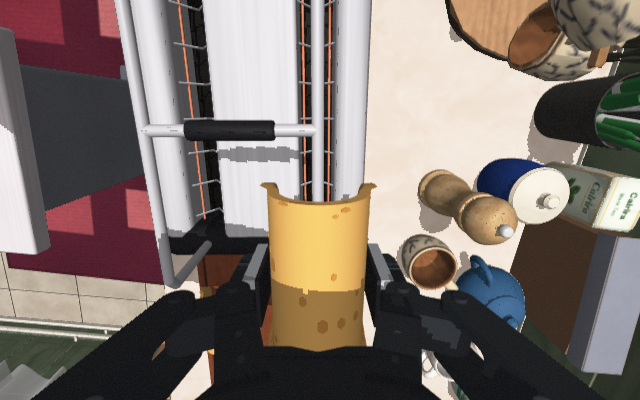

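>>> {"fn": "play_rows", "kwargs": {"plan": [[1,2,-18,0,0,0,-0.6],[-1,0,-15,0,0,0,-0.6],[-1,0,-10,0,0,0,-0.6],[0,0,0,0,0,0,-0.6],[0,0,0,0,0,0,-0.6]]}}

```text
time_s: 16.17
eef_pos: [567.5, 23.6, 234.9]
ee_rot: [0.003, 0.672, 0.74, 0.001]
force: [0.3, 1.3, 0.7]
grip_width: 0.544
```

```bash
cat > st.py <<'E'
from h import *
s=sense(); q=s['ee_rot']; v=q[1:3]/np.hypot(*q[1:3]); p=np.array([v[1],-v[0]])
print('pos',s['eef_pos'].round(1),'yaw',round(2*np.arctan2(q[2],q[1])%(2*np.pi),3),'tiltfix',(2*q[0]*v-2*q[3]*p).round(3),'w',round(s['grip_width'],3),'F',s['force'].round(1),'t',s['time_s'])
E
python3 st.py
```

```text
pos [567.5  23.6 234.9] yaw 1.668 tiltfix [0.003 0.005] w 0.544 F [0.3 1.3 0.7] t 16.1667
```

>>> {"fn": "play_rows", "kwargs": {"plan": [[2,5.5,-8,0.003,0.005,0.005,-0.6],[-0.5,1,-10,0,0,0,-0.6],[-0.5,1,-8,0,0,0,-0.6],[0,0,0,0,0,0,-0.6],[0,0,0,0,0,0,-0.6]]}}

```text
time_s: 16.58
eef_pos: [569.2, 30.5, 208.2]
ee_rot: [0.001, 0.671, 0.742, 0.001]
force: [-0.2, -0.1, 0.0]
grip_width: 0.542
```

```bash
python3 st.py
```

```text
pos [569.2  30.5 208.2] yaw 1.672 tiltfix [0.    0.002] w 0.542 F [-0.2 -0.1  0. ] t 16.5833
```

>>> {"fn": "play_rows", "kwargs": {"plan": [[0.5,0,-7,0,0,0.004,-0.6],[0,0,-5,0,0,0,-0.6],[0,0,-2,0,0,0,-0.6],[0,0,0,0,0,0,-0.6]]}}

```text
time_s: 16.92
eef_pos: [569.9, 30.6, 193.1]
ee_rot: [0.001, 0.669, 0.743, 0.001]
force: [-1.1, -0.5, 1.3]
grip_width: 0.542
```

```bash
python3 st.py
```

```text
pos [569.9  30.6 193.1] yaw 1.676 tiltfix [0.    0.003] w 0.542 F [-1.1 -0.5  1.3] t 16.9167
```

>>> {"fn": "play_rows", "kwargs": {"plan": [[0,0,0,0,0,0,0.2],[0,0,0,0,0,0,0.4],[0,0,0,0,0,0,0.7],[0,0,0,0,0,0,0.8],[0,0,0,0,0,0,0.8]]}}

```text
time_s: 17.33
eef_pos: [570.2, 30.5, 193.8]
ee_rot: [0.002, 0.669, 0.743, 0.001]
force: [0.3, 0.6, -0.2]
grip_width: 0.902
```

>>> {"fn": "play_rows", "kwargs": {"plan": [[0,0,8,0,0,0,0.9],[0,0,20,0,0,0,1],[0,0,30,0,0,0,1],[0,0,30,0,0,0,1],[0,0,0,0,0,0,1]]}}

```text
time_s: 17.75
eef_pos: [569.0, 30.6, 286.8]
ee_rot: [0.001, 0.669, 0.743, 0.001]
force: [-0.4, -0.2, 0.4]
grip_width: 1.004
```

```bash
python3 st.py; python3 - <<'E'
from h import *
c=cap('wrist'); crop(c,0,0,640,400,1,'w8.png')
E
```

```text
pos [569.   30.6 286.8] yaw 1.676 tiltfix [0.    0.002] w 1.004 F [-0.4 -0.2  0.4] t 17.75
```

View pics/w8.png

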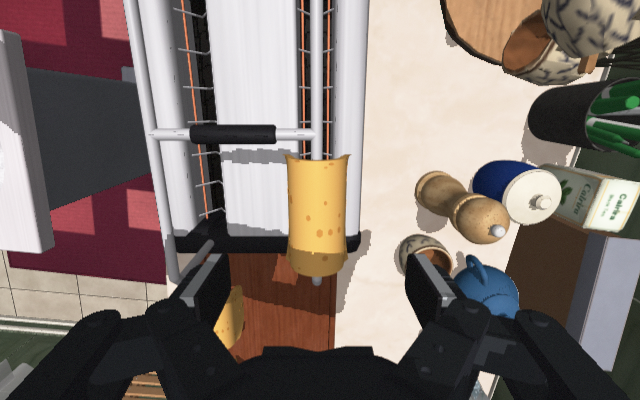

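>>> {"fn": "play_rows", "kwargs": {"plan": [[-13,-29,0,0,0,-0.02,1],[-13,-29,0,0,0,-0.02,1],[-13,-29,0,0,0,-0.02,1],[-13,-29,0,0,0,0,1],[-13,-29,0,0,0,0,1]]}}

```text
time_s: 18.22
eef_pos: [500.9, -113.9, 282.0]
ee_rot: [-0.002, 0.689, 0.725, -0.0]
force: [0.0, -0.4, -0.3]
grip_width: 1.0
```

>>> {"fn": "play_rows", "kwargs": {"plan": [[-13,-29,-5,0,0,0,1],[-13,-29,-20,0,0,0,1],[-8,-16,-30,0,0,0,1],[0,0,-20,0,0,0,1],[0,0,0,0,0,0,1]]}}

```text
time_s: 18.63
eef_pos: [461.1, -195.6, 203.1]
ee_rot: [-0.002, 0.691, 0.723, -0.001]
force: [-0.0, -0.0, 0.6]
grip_width: 1.002
```

```bash
cat > seg.py <<'E'
from h import *
import sys
def seg(c,zp=60):
    hsv=cv2.cvtColor(np.array(c['img']),cv2.COLOR_BGR2HSV)
    m=cv2.inRange(hsv,(18,95,60),(32,255,255)); m=cv2.morphologyEx(m,cv2.MORPH_OPEN,np.ones((3,3)))
    for k in cv2.findContours(m,cv2.RETR_EXTERNAL,cv2.CHAIN_APPROX_NONE)[0]:
        if cv2.contourArea(k)<100: continue
        w=np.array([atz(c,u,v,zp)[:2] for u,v in k[:,0]],np.float32)
        (cx,cy),(a,b),ang=cv2.minAreaRect(w); th=ang if a>b else ang+90
        x,y,ww,hh=cv2.boundingRect(k); print('bbox',x,y,ww,hh,'world %.1f %.1f size %.0f %.0f yaw %.3f'%(cx,cy,a,b,np.radians(th)%np.pi))
for n in sys.argv[1:]:
    c=cap(n); print(n); seg(c)
E
python3 st.py; python3 seg.py wrist top; python3 - <<'E'
from seg import *
c=dict(load('top')); c['img']=cv2.imread('pics/top0.png'); print('initial'); seg(c)
E
```

```text
pos [ 461.1 -195.6  203.1] yaw 1.616 tiltfix [-0.002 -0.004] w 1.002 F [-0.  -0.   0.6] t 18.6333
wrist
bbox 282 161 39 60 world 445.4 -200.4 size 34 61 yaw 1.681
top
bbox 296 183 24 12 world 596.5 38.1 size 37 91 yaw 1.677
bbox 131 145 17 15 world 758.1 700.2 size 66 57 yaw 1.558
initial
bbox 362 218 22 9 world 462.6 -208.8 size 80 31 yaw 1.550
bbox 401 211 22 10 world 483.6 -358.2 size 81 33 yaw 1.477
bbox 355 191 22 10 world 564.4 -186.1 size 34 83 yaw 1.677
bbox 131 145 17 15 world 758.1 700.1 size 66 57 yaw 1.558
```

```bash
python3 - <<'E'
from h import *
c=load('wrist'); crop(c,150,110,450,400,2.0,'w9.png')
E
```

```text
(no output)
```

View pics/w9.png

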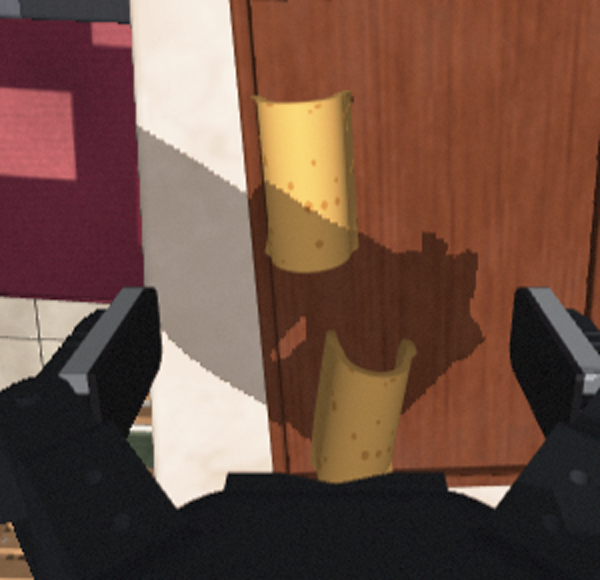

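```bash
python3 - <<'E'
from h import *
c=load('wrist')
for p in ((302,159.5),(304,201.5),(306,244.5)): print('B',atz(c,*p,67.5))
for p in ((370,370),(353,475)): print('C',atz(c,150+p[0]/2,110+p[1]/2,67.5))
print(proj(c,(461,-208,67.5)))
E
```

```text
B [ 445.5 -167.    67.5]
B [ 448.6 -207.8   67.5]
B [ 452.1 -253.3   67.5]
C [ 485.  -311.    67.5]
C [ 479.6 -380.4   67.5]
[316.77842141 202.26677887]
```

>>> {"fn": "play_rows", "kwargs": {"plan": [[-6,-7,-25,-0.002,-0.004,0.015,1],[-6,-7,-25,0,0,0.015,1],[0,0,-25,0,0,0,1],[0,0,-15,0,0,0,1],[0,0,0,0,0,0,1]]}}

```text
time_s: 19.15
eef_pos: [455.6, -209.6, 122.1]
ee_rot: [0.011, 0.677, 0.736, 0.002]
force: [-0.3, 0.2, 0.2]
grip_width: 1.003
```

>>> {"fn": "play_rows", "kwargs": {"plan": [[0,0,0,0,0,0,1],[0,0,0,0,0,0,1]]}}

```text
time_s: 19.32
eef_pos: [457.2, -209.4, 124.7]
ee_rot: [0.012, 0.676, 0.737, 0.002]
force: [-0.4, -0.8, 0.2]
grip_width: 1.0
```

```bash
python3 st.py; python3 - <<'E'
from h import *
c=load('wrist'); h=cv2.cvtColor(c['img'],cv2.COLOR_BGR2HSV); print('lit',h[180,300],'shadow',h[225,305],h[235,315],'tray',h[180,400],'trayshadow',h[230,350])
c=cap('wrist'); h=cv2.cvtColor(c['img'],cv2.COLOR_BGR2HSV)
m=cv2.inRange(h,(17,110,40),(35,255,255))
for r in range(150,300,15):
    k=np.where(m[r,150:500])[0]+150
    print(r,len(k),k[[0,-1]] if len(k) else '')
E
```

```text
pos [ 457.2 -209.4  124.7] yaw 1.657 tiltfix [0.014 0.02 ] w 1.0 F [-0.4 -0.8  0.2] t 19.3167
lit [ 22 132 249] shadow [ 18 149 161] [ 17 147 153] tray [  9 168 126] trayshadow [  8 160 129]
150 0 
165 58 [270 327]
180 60 [271 330]
195 56 [272 330]
210 57 [273 330]
225 54 [274 330]
240 57 [275 331]
255 54 [272 330]
270 28 [287 314]
285 0
```

```bash
cat > sh.py <<'E'
from h import *
import sys
z=float(sys.argv[1]) if len(sys.argv)>1 else 62
c=cap('wrist'); h=cv2.cvtColor(c['img'],cv2.COLOR_BGR2HSV)
m=cv2.inRange(h,(14,100,40),(35,255,255)); m=cv2.morphologyEx(m,cv2.MORPH_OPEN,np.ones((5,5)))
n,l,st,ce=cv2.connectedComponentsWithStats(m)
for i in range(1,n):
    if st[i,4]<1200: continue
    x,y,w,hh=st[i,:4]; rows=[]
    for r in range(y,y+hh):
        k=np.where(l[r]==i)[0]; rows.append((r,k[0],k[-1]))
    rows=np.array(rows); g=rows[int(.15*len(rows)):int(.85*len(rows))]
    f=np.polyfit(g[:,0],(g[:,1]+g[:,2])/2,1); P=[atz(c,np.polyval(f,r),r,z+5*(k!=1)) for k,r in enumerate((y,y+hh/2,y+hh))]
    d=P[0]-P[2]; print('box',x,y,w,hh,'ends',P[0][:2],P[2][:2],'mid',((P[0]+P[2])/2)[:2],'yaw',round(np.arctan2(d[1],d[0]),3),'len',round(np.hypot(d[0],d[1]),1))
E
python3 sh.py
```

```text
box 268 151 65 122 ends [ 443.1 -164.2] [ 452.2 -255.7] mid [ 447.65 -209.95] yaw 1.67 len 92.0
box 300 302 66 50 ends [ 480.8 -279.7] [ 478.3 -329.3] mid [ 479.55 -304.5 ] yaw 1.52 len 49.7
```

>>> {"fn": "play_rows", "kwargs": {"plan": [[-8,0,-22,0.014,0.02,0,1],[-2,0,-22,0,0,0,1],[-2,0,-15,0,0,0,0.8],[0,0,-8,0,0,0,0.7],[0,0,0,0,0,0,0.6]]}}

```text
time_s: 19.83
eef_pos: [448.4, -211.2, 61.7]
ee_rot: [0.006, 0.675, 0.737, 0.001]
force: [-1.0, 0.5, -0.9]
grip_width: 0.796
```

>>> {"fn": "play_rows", "kwargs": {"plan": [[0,0,0,0,0,0,0.6],[0,0,0,0,0,0,0.6]]}}

```text
time_s: 20.0
eef_pos: [449.3, -211.7, 63.3]
ee_rot: [0.007, 0.675, 0.737, 0.001]
force: [0.1, 0.6, -0.5]
grip_width: 0.797
```

```bash
python3 st.py; python3 sh.py
```

```text
pos [ 449.3 -211.7   63.3] yaw 1.659 tiltfix [0.009 0.012] w 0.797 F [ 0.1  0.6 -0.5] t 20.0
box 268 164 85 166 ends [ 441.2 -162.5] [ 451.1 -255.6] mid [ 446.15 -209.05] yaw 1.677 len 93.6
```

>>> {"fn": "play_rows", "kwargs": {"plan": [[-2.5,1,-16,0.009,0.012,0.01,0.6],[-1,0,-12,0,0,0,0.6],[-0.5,0,-6,0,0,0,0.6],[0,0,-2,0,0,0,0.6],[0,0,0,0,0,0,0.6]]}}

```text
time_s: 20.47
eef_pos: [448.0, -212.4, 30.7]
ee_rot: [0.004, 0.671, 0.741, 0.0]
force: [0.4, -0.6, 0.5]
grip_width: 0.794
```

```bash
python3 st.py
```

```text
pos [ 448.  -212.4   30.7] yaw 1.67 tiltfix [0.006 0.007] w 0.794 F [ 0.4 -0.6  0.5] t 20.4667
```

>>> {"fn": "play_rows", "kwargs": {"plan": [[-1,1.5,-4,0.006,0.007,0,0.4],[0,0,0,0,0,0,0.1],[0,0,0,0,0,0,-0.3],[0,0,0,0,0,0,-0.6],[0,0,0,0,0,0,-0.6]]}}

```text
time_s: 20.88
eef_pos: [448.0, -211.4, 28.5]
ee_rot: [0.001, 0.671, 0.741, 0.0]
force: [-0.1, -0.2, -1.2]
grip_width: 0.537
```

>>> {"fn": "play_rows", "kwargs": {"plan": [[0,0,0,0,0,0,-0.6],[0,0,0,0,0,0,-0.6],[0,0,0,0,0,0,-0.6]]}}

```text
time_s: 21.13
eef_pos: [448.1, -211.5, 28.7]
ee_rot: [0.001, 0.671, 0.741, 0.0]
force: [0.4, 0.1, -0.5]
grip_width: 0.537
```

```bash
python3 st.py
```

```text
pos [ 448.1 -211.5   28.7] yaw 1.67 tiltfix [0.002 0.002] w 0.537 F [ 0.4  0.1 -0.5] t 21.1333
```

>>> {"fn": "play_rows", "kwargs": {"plan": [[0,0,15,0,0,0,-0.6],[0,0,34,0,0,0,-0.6],[0,0,36,0,0,0,-0.6],[0,0,36,0,0,0,-0.6],[0,0,36,0,0,0,-0.6]]}}

```text
time_s: 21.55
eef_pos: [443.6, -208.1, 184.5]
ee_rot: [-0.007, 0.671, 0.741, -0.0]
force: [-0.2, -0.6, -0.1]
grip_width: 0.533
```

>>> {"fn": "play_rows", "kwargs": {"plan": [[0,5,36,0,0,0,-0.6],[1,25,30,0,0,0,-0.6],[2,35,5,0,0,0,-0.6],[2,35,0,0,0,0,-0.6],[2,35,0,0,0,0,-0.6]]}}

```text
time_s: 21.97
eef_pos: [451.3, -74.6, 267.8]
ee_rot: [0.001, 0.675, 0.738, 0.001]
force: [0.8, -0.3, -0.0]
grip_width: 0.539
```

>>> {"fn": "play_rows", "kwargs": {"plan": [[2,35,0,0,0,0,-0.6],[2,30,0,0,0,0,-0.6],[0,10,0,0,0,0,-0.6],[0,0,0,0,0,0,-0.6],[0,0,0,0,0,0,-0.6]]}}

```text
time_s: 22.38
eef_pos: [454.1, 9.5, 269.1]
ee_rot: [0.002, 0.672, 0.74, 0.002]
force: [-0.4, 0.5, -1.1]
grip_width: 0.543
```

```bash
python3 st.py
```

```text
pos [454.1   9.5 269.1] yaw 1.667 tiltfix [-0.001  0.005] w 0.543 F [-0.4  0.5 -1.1] t 22.3833
```

>>> {"fn": "play_rows", "kwargs": {"plan": [[6,8.5,0,0,0.005,0.009,-0.6],[0,0,-12,0,0,0,-0.6],[-1,1,-14,0,0,0,-0.6],[0,0,-8,0,0,0,-0.6],[0,0,0,0,0,0,-0.6]]}}

```text
time_s: 22.8
eef_pos: [461.3, 16.5, 234.0]
ee_rot: [0.0, 0.67, 0.742, 0.0]
force: [-0.1, 0.3, -0.5]
grip_width: 0.539
```

```bash
python3 st.py
```

```text
pos [461.3  16.5 234. ] yaw 1.672 tiltfix [-0.  0.] w 0.539 F [-0.1  0.3 -0.5] t 22.8
```

>>> {"fn": "play_rows", "kwargs": {"plan": [[-1,1.5,-10,0,0,0.004,-0.6],[-0.5,0.5,-10,0,0,0,-0.6],[-0.5,0.5,-8,0,0,0,-0.6],[0,0,-5,0,0,0,-0.6],[0,0,0,0,0,0,-0.6]]}}

```text
time_s: 23.22
eef_pos: [460.6, 17.2, 199.8]
ee_rot: [0.0, 0.67, 0.742, 0.0]
force: [0.5, 0.4, -0.3]
grip_width: 0.536
```

```bash
python3 st.py
```

```text
pos [460.6  17.2 199.8] yaw 1.673 tiltfix [0.    0.001] w 0.536 F [ 0.5  0.4 -0.3] t 23.2167
```

>>> {"fn": "play_rows", "kwargs": {"plan": [[-0.3,0.5,-4,0,0,0.003,-0.6],[0,0,-2,0,0,0,-0.6],[0,0,0,0,0,0,-0.6]]}}

```text
time_s: 23.47
eef_pos: [460.5, 17.6, 194.2]
ee_rot: [0.001, 0.669, 0.743, 0.0]
force: [-0.9, -0.2, 0.4]
grip_width: 0.537
```

>>> {"fn": "play_rows", "kwargs": {"plan": [[0,0,0,0,0,0,0.2],[0,0,0,0,0,0,0.4],[0,0,0,0,0,0,0.7],[0,0,0,0,0,0,0.8],[0,0,0,0,0,0,0.8]]}}

```text
time_s: 23.88
eef_pos: [461.2, 17.5, 195.0]
ee_rot: [0.002, 0.669, 0.743, 0.001]
force: [-0.3, 0.7, -0.4]
grip_width: 0.9
```

```bash
python3 st.py
```

```text
pos [461.2  17.5 195. ] yaw 1.676 tiltfix [0.001 0.004] w 0.9 F [-0.3  0.7 -0.4] t 23.8833
```

>>> {"fn": "play_rows", "kwargs": {"plan": [[0,0,8,0,0,0,0.9],[0,0,20,0,0,0,1],[0,0,30,0,0,0,1],[0,0,30,0,0,0,1],[0,0,0,0,0,0,1]]}}

```text
time_s: 24.3
eef_pos: [459.9, 17.7, 287.9]
ee_rot: [0.001, 0.669, 0.743, 0.0]
force: [0.9, 0.0, 0.1]
grip_width: 0.999
```

```bash
python3 st.py; python3 sh.py 224
```

```text
pos [459.9  17.7 287.9] yaw 1.676 tiltfix [0.    0.001] w 0.999 F [0.9 0.  0.1] t 24.3
box 537 0 93 61 ends [599.9 167.7] [607.5 135.8] mid [603.7  151.75] yaw 1.805 len 32.8
box 286 153 62 121 ends [455.   63.2] [464.4 -27.7] mid [459.7   17.75] yaw 1.674 len 91.4
box 408 153 146 121 ends [563.4  74.6] [552.9 -18.5] mid [558.15  28.05] yaw 1.458 len 93.7
box 540 194 67 48 ends [636.2  53.6] [653.1  18.6] mid [644.65  36.1 ] yaw 2.021 len 38.9
```

>>> {"fn": "play_rows", "kwargs": {"plan": [[2,-32,0,0,0,-0.035,1],[2,-36,0,0,0,-0.035,1],[2,-36,0,0,0,-0.035,1],[2,-36,0,0,0,-0.035,1],[2,-36,0,0,0,-0.03,1]]}}

```text
time_s: 24.77
eef_pos: [467.9, -158.6, 284.9]
ee_rot: [-0.001, 0.728, 0.685, 0.0]
force: [1.0, 0.6, 0.1]
grip_width: 0.997
```

>>> {"fn": "play_rows", "kwargs": {"plan": [[2,-36,0,0,0,0,1],[2,-36,0,0,0,0,1],[2,-36,-10,0,0,0,1],[2,-30,-30,0,0,0,1],[0,-15,-30,0,0,0,1]]}}

```text
time_s: 25.18
eef_pos: [474.8, -322.4, 216.2]
ee_rot: [0.002, 0.73, 0.683, 0.0]
force: [0.6, 0.0, -1.0]
grip_width: 0.998
```

>>> {"fn": "play_rows", "kwargs": {"plan": [[0,0,0,0,0,0,1],[0,0,0,0,0,0,1]]}}

```text
time_s: 25.35
eef_pos: [472.2, -323.8, 209.2]
ee_rot: [-0.004, 0.732, 0.682, -0.0]
force: [0.2, -0.3, 0.2]
grip_width: 1.001
```

```bash
python3 st.py; python3 sh.py; python3 seg.py top
```

```text
pos [ 472.2 -323.8  209.2] yaw 1.5 tiltfix [-0.006 -0.005] w 1.001 F [ 0.2 -0.3  0.2] t 25.35
box 307 172 47 87 ends [ 485.8 -308.1] [ 477.7 -400.7] mid [ 481.75 -354.4 ] yaw 1.484 len 93.0
top
bbox 300 215 25 12 world 474.0 22.7 size 38 93 yaw 1.661
bbox 296 184 24 11 world 595.9 37.8 size 36 90 yaw 1.641
bbox 131 145 16 15 world 758.0 702.4 size 59 59 yaw 1.620
```

>>> {"fn": "play_rows", "kwargs": {"plan": [[4,-15,-20,-0.006,-0.005,-0.01,1],[3,-15,-30,0,0,0,1],[0,0,-35,0,0,0,1],[0,0,-30,0,0,0,1],[0,0,-15,0,0,0,1]]}}

```text
time_s: 25.87
eef_pos: [485.7, -351.8, 89.9]
ee_rot: [0.013, 0.732, 0.681, 0.0]
force: [0.5, 0.1, -0.5]
grip_width: 0.998
```

>>> {"fn": "play_rows", "kwargs": {"plan": [[0,0,0,0,0,0,0.7],[0,0,0,0,0,0,0.7]]}}

```text
time_s: 26.03
eef_pos: [486.3, -349.5, 89.9]
ee_rot: [0.012, 0.731, 0.682, 0.0]
force: [0.1, 0.5, 1.1]
grip_width: 0.851
```

```bash
python3 st.py; python3 sh.py
```

```text
pos [ 486.3 -349.5   89.9] yaw 1.502 tiltfix [0.017 0.017] w 0.851 F [0.1 0.5 1.1] t 26.0333
box 277 168 73 142 ends [ 488.2 -307. ] [ 479.5 -400.5] mid [ 483.85 -353.75] yaw 1.478 len 93.9
```

>>> {"fn": "play_rows", "kwargs": {"plan": [[-2.5,-5,-18,0.017,0.017,-0.018,0.6],[-1,0,-16,0,0,0,0.6],[-1,0,-12,0,0,0,0.6],[0,0,-4,0,0,0,0.6],[0,0,0,0,0,0,0.6]]}}

```text
time_s: 26.5
eef_pos: [486.4, -356.2, 49.2]
ee_rot: [0.008, 0.736, 0.677, -0.0]
force: [0.3, 0.3, 0.4]
grip_width: 0.796
```

```bash
python3 st.py; python3 sh.py
```

```text
pos [ 486.4 -356.2   49.2] yaw 1.486 tiltfix [0.012 0.011] w 0.796 F [0.3 0.3 0.4] t 26.5
box 267 172 91 180 ends [ 488.5 -307.1] [ 479.9 -401.1] mid [ 484.2 -354.1] yaw 1.48 len 94.4
```

>>> {"fn": "play_rows", "kwargs": {"plan": [[-3,1,-12,0.012,0.011,-0.006,0.6],[-1,0,-7,0,0,0,0.6],[0,0,-3,0,0,0,0.6],[0,0,0,0,0,0,0.6]]}}

```text
time_s: 26.88
eef_pos: [483.1, -355.9, 28.2]
ee_rot: [0.002, 0.738, 0.674, -0.0]
force: [-0.1, 0.3, 0.2]
grip_width: 0.807
```

```bash
python3 st.py
```

```text
pos [ 483.1 -355.9   28.2] yaw 1.48 tiltfix [0.003 0.002] w 0.807 F [-0.1  0.3  0.2] t 26.8833
```

>>> {"fn": "play_rows", "kwargs": {"plan": [[0.5,0.5,0,0.003,0.002,0,0.3],[0,0,0,0,0,0,0],[0,0,0,0,0,0,-0.3],[0,0,0,0,0,0,-0.6],[0,0,0,0,0,0,-0.6]]}}

```text
time_s: 27.3
eef_pos: [483.9, -355.5, 28.7]
ee_rot: [0.0, 0.738, 0.674, 0.0]
force: [0.7, -0.3, 0.0]
grip_width: 0.535
```

>>> {"fn": "play_rows", "kwargs": {"plan": [[0,0,0,0,0,0,-0.6],[0,0,0,0,0,0,-0.6],[0,0,0,0,0,0,-0.6]]}}

```text
time_s: 27.55
eef_pos: [483.9, -355.5, 28.9]
ee_rot: [0.0, 0.738, 0.674, 0.0]
force: [-0.6, 0.1, -0.7]
grip_width: 0.537
```

```bash
python3 st.py
```

```text
pos [ 483.9 -355.5   28.9] yaw 1.48 tiltfix [0.    0.001] w 0.537 F [-0.6  0.1 -0.7] t 27.55
```

>>> {"fn": "play_rows", "kwargs": {"plan": [[0,0,15,0,0,0,-0.6],[0,0,35,0,0,0,-0.6],[-1,5,38,0,0,0.04,-0.6],[-1,10,38,0,0,0.04,-0.6],[-1,10,38,0,0,0.04,-0.6]]}}

```text
time_s: 27.97
eef_pos: [476.5, -327.3, 189.4]
ee_rot: [-0.009, 0.696, 0.718, -0.0]
force: [0.5, -0.4, -0.6]
grip_width: 0.537
```

>>> {"fn": "play_rows", "kwargs": {"plan": [[-1,15,37,0,0,0.04,-0.6],[-1,18,35,0,0,0.036,-0.6],[-1,30,20,0,0,0,-0.6],[-2,35,0,0,0,0,-0.6],[-2,35,0,0,0,0,-0.6]]}}

```text
time_s: 28.38
eef_pos: [469.2, -193.9, 294.8]
ee_rot: [-0.001, 0.668, 0.744, -0.001]
force: [1.8, -0.5, -0.7]
grip_width: 0.541
```

```bash
python3 st.py
```

```text
pos [ 469.2 -193.9  294.8] yaw 1.678 tiltfix [-0.    -0.002] w 0.541 F [ 1.8 -0.5 -0.7] t 28.3833
```

>>> {"fn": "play_rows", "kwargs": {"plan": [[-2.5,35,0,0,0,0,-0.6],[-2.5,35,0,0,0,0,-0.6],[-2.5,35,0,0,0,0,-0.6],[-2.5,35,0,0,0,0,-0.6],[-2.5,35,0,0,0,0,-0.6]]}}

```text
time_s: 28.8
eef_pos: [454.2, -11.1, 296.6]
ee_rot: [0.001, 0.669, 0.743, 0.0]
force: [0.5, -0.4, -0.4]
grip_width: 0.536
```

>>> {"fn": "play_rows", "kwargs": {"plan": [[-2.5,35,0,0,0,0,-0.6],[-2.5,35,0,0,0,0,-0.6],[-2.5,30,0,0,0,0,-0.6],[0,10,0,0,0,0,-0.6],[0,0,0,0,0,0,-0.6]]}}

```text
time_s: 29.22
eef_pos: [443.4, 109.6, 297.6]
ee_rot: [0.002, 0.667, 0.745, 0.001]
force: [0.7, 0.8, -0.2]
grip_width: 0.535
```

>>> {"fn": "play_rows", "kwargs": {"plan": [[0,0,0,0,0,0,-0.6],[0,0,0,0,0,0,-0.6]]}}

```text
time_s: 29.38
eef_pos: [443.3, 109.4, 297.7]
ee_rot: [0.002, 0.666, 0.746, 0.001]
force: [-0.4, -0.6, -0.7]
grip_width: 0.534
```

```bash
python3 st.py
```

```text
pos [443.3 109.4 297.7] yaw 1.683 tiltfix [0.    0.004] w 0.534 F [-0.4 -0.6 -0.7] t 29.3833
```

Target for the near-left bay is about (448, 134).

>>> {"fn": "play_rows", "kwargs": {"plan": [[4.5,24,0,0,0.004,-0.006,-0.6],[0,0,-25,0,0,0,-0.6],[0,0,-22,0,0,0,-0.6],[0,0,-14,0,0,0,-0.6],[0,0,0,0,0,0,-0.6]]}}

```text
time_s: 29.8
eef_pos: [449.7, 128.6, 235.3]
ee_rot: [0.002, 0.672, 0.741, 0.001]
force: [0.1, -0.5, -0.6]
grip_width: 0.532
```

```bash
python3 st.py
```

```text
pos [449.7 128.6 235.3] yaw 1.669 tiltfix [0.002 0.003] w 0.532 F [ 0.1 -0.5 -0.6] t 29.8
```

>>> {"fn": "play_rows", "kwargs": {"plan": [[-1.5,5,-10,0.002,0.003,0.006,-0.6],[-0.5,1,-10,0,0,0,-0.6],[-0.5,1,-8,0,0,0,-0.6],[0,0,-6,0,0,0,-0.6],[0,0,0,0,0,0,-0.6]]}}

```text
time_s: 30.22
eef_pos: [448.2, 133.8, 199.9]
ee_rot: [0.001, 0.671, 0.742, 0.001]
force: [-0.4, -0.1, -0.6]
grip_width: 0.532
```

```bash
python3 st.py
```

```text
pos [448.2 133.8 199.9] yaw 1.671 tiltfix [-0.     0.002] w 0.532 F [-0.4 -0.1 -0.6] t 30.2167
```

>>> {"fn": "play_rows", "kwargs": {"plan": [[0,0.3,-4,0,0,0.004,-0.6],[0,0,-2,0,0,0,-0.6],[0,0,0,0,0,0,-0.6]]}}

```text
time_s: 30.47
eef_pos: [448.4, 134.2, 194.3]
ee_rot: [0.001, 0.669, 0.743, 0.001]
force: [-1.3, -0.8, -0.3]
grip_width: 0.536
```

>>> {"fn": "play_rows", "kwargs": {"plan": [[0,0,0,0,0,0,0.2],[0,0,0,0,0,0,0.4],[0,0,0,0,0,0,0.7],[0,0,0,0,0,0,0.8],[0,0,0,0,0,0,0.8]]}}

```text
time_s: 30.88
eef_pos: [449.2, 134.2, 195.1]
ee_rot: [0.002, 0.669, 0.743, 0.002]
force: [0.4, 0.4, -0.1]
grip_width: 0.903
```

>>> {"fn": "play_rows", "kwargs": {"plan": [[0,0,8,0,0,0,0.9],[0,0,20,0,0,0,1],[0,0,30,0,0,0,1],[0,0,30,0,0,0,1],[0,0,0,0,0,0,1]]}}

```text
time_s: 31.3
eef_pos: [447.9, 134.1, 288.0]
ee_rot: [0.001, 0.669, 0.743, 0.001]
force: [0.1, -1.1, 0.7]
grip_width: 0.999
```

```bash
python3 st.py; python3 sh.py 224; python3 - <<'E'
from h import *
c=load('wrist'); cv2.imwrite('pics/w10.png',c['img']); print(proj(c,(511,340,135)).round(1), proj(c,(511,340,100)).round(1))
E
```

```text
pos [447.9 134.1 288. ] yaw 1.676 tiltfix [-0.     0.003] w 0.999 F [ 0.1 -1.1  0.7] t 31.3
box 514 0 89 154 ends [552.9 280.5] [608.1 196.2] mid [580.5  238.35] yaw 2.151 len 100.8
box 286 155 61 120 ends [442.8 178.3] [452.4  87.8] mid [447.6  133.05] yaw 1.676 len 91.0
box 287 281 55 71 ends [450.9  82.4] [461.1  15.9] mid [456.    49.15] yaw 1.723 len 67.3
[418.9 -49.7] [406.6 -30.8]
```

View pics/w10.png

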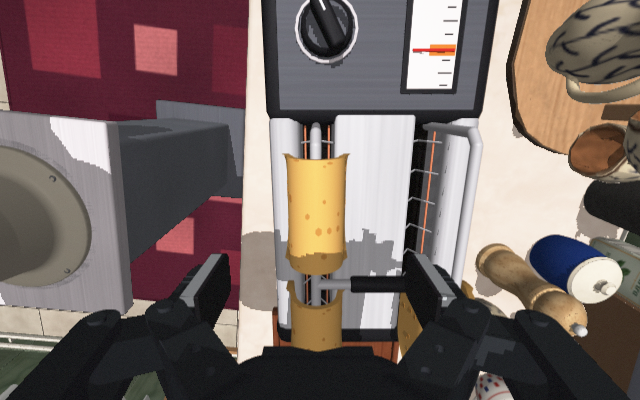

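>>> {"fn": "play_rows", "kwargs": {"plan": [[9,30,0,0,0,0,-1],[9,30,0,0,0,0,-1],[9,30,0,0,0,0,-1],[9,30,0,0,0,0,-1],[9,30,0,0,0,0,-1]]}}

```text
time_s: 31.77
eef_pos: [492.5, 285.6, 285.1]
ee_rot: [0.001, 0.672, 0.74, -0.001]
force: [-1.1, -0.4, 1.0]
grip_width: 0.296
```

>>> {"fn": "play_rows", "kwargs": {"plan": [[9,30,0,0,0,0,-1],[9,25,-20,0,0,0,-1],[0,0,-25,0,0,0,-1],[0,0,0,0,0,0,-1],[0,0,0,0,0,0,-1]]}}

```text
time_s: 32.18
eef_pos: [509.9, 348.8, 234.4]
ee_rot: [-0.001, 0.67, 0.742, -0.003]
force: [-0.5, 0.5, 0.7]
grip_width: -0.001
```

```bash
python3 st.py; python3 - <<'E'
from h import *
c=cap('wrist'); t=cap('top'); print(proj(c,(512,341.5,135)).round(1))
a=cv2.resize(c['img'],(480,300)); b=cv2.resize(t['img'][165:250,205:345],(560,340),interpolation=cv2.INTER_CUBIC)
im=np.zeros((600,800,3),np.uint8); im[:250,:400]=cv2.resize(c['img'],(400,250)); im[260:600,0:560]=b
d=c['img'][80:280,210:430]; im[:250,410:685]=cv2.resize(d,(275,250)); cv2.imwrite('pics/w11.png',im)
E
```

```text
pos [509.9 348.8 234.4] yaw 1.673 tiltfix [ 0.003 -0.005] w -0.001 F [-0.5  0.5  0.7] t 32.1833
[319.1 208.9]
```

View pics/w11.png

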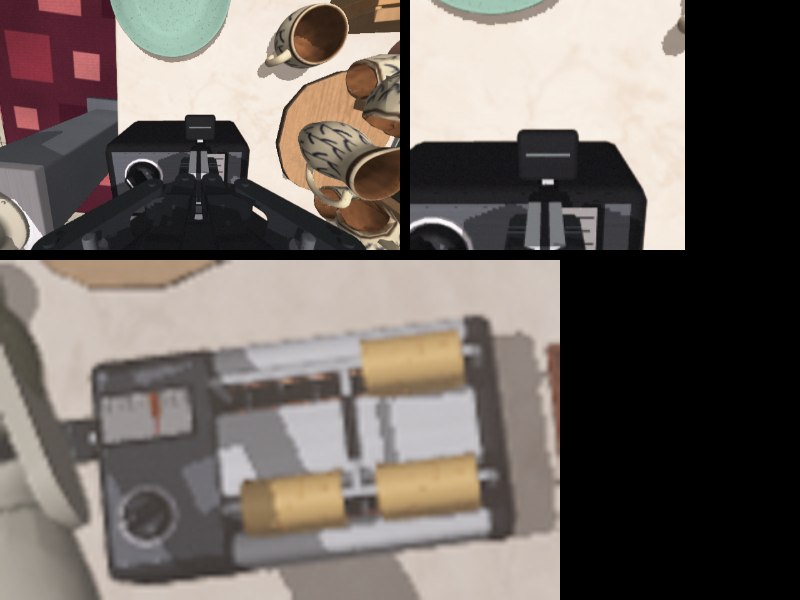

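>>> {"fn": "play_rows", "kwargs": {"plan": [[2,-3,-25,0.003,-0.005,0,-1],[0,0,-25,0,0,0,-1],[0,0,-15,0,0,0,-1],[0,0,-6,0,0,0,-1],[0,0,0,0,0,0,-1]]}}

```text
time_s: 32.7
eef_pos: [515.0, 342.6, 170.8]
ee_rot: [0.003, 0.672, 0.741, 0.007]
force: [-0.1, -0.2, -0.5]
grip_width: -0.003
```

```bash
python3 st.py
```

```text
pos [515.  342.6 170.8] yaw 1.668 tiltfix [-0.006  0.014] w -0.003 F [-0.1 -0.2 -0.5] t 32.7
```

>>> {"fn": "play_rows", "kwargs": {"plan": [[-2,3,-15,-0.006,0.014,0,-1],[-1,2,-12,0,0,0,-1],[0,0,-5,0,0,0,-1],[0,0,0,0,0,0,-1]]}}

```text
time_s: 33.03
eef_pos: [513.3, 348.0, 140.2]
ee_rot: [0.001, 0.672, 0.74, 0.002]
force: [-0.6, -0.7, -0.2]
grip_width: -0.002
```

```bash
python3 st.py
```

```text
pos [513.3 348.  140.2] yaw 1.667 tiltfix [-0.002  0.004] w -0.002 F [-0.6 -0.7 -0.2] t 33.0333
```

>>> {"fn": "play_rows", "kwargs": {"plan": [[0,-1,-7,0,0,0,-1],[0,0,-7,0,0,0,-1],[0,0,-7,0,0,0,-1],[0,0,-7,0,0,0,-1]]}}

```text
time_s: 33.37
eef_pos: [514.0, 347.5, 113.0]
ee_rot: [0.002, 0.672, 0.74, 0.004]
force: [-1.7, -0.8, 4.6]
grip_width: -0.003
```

```bash
python3 st.py
```

```text
pos [514.  347.5 113. ] yaw 1.667 tiltfix [-0.003  0.008] w -0.003 F [-1.7 -0.8  4.6] t 33.3667
```

>>> {"fn": "play_rows", "kwargs": {"plan": [[0,0,-5,0,0,0,-1],[0,0,-4,0,0,0,-1],[0,0,-3,0,0,0,-1],[0,0,-2,0,0,0,-1]]}}

```text
time_s: 33.7
eef_pos: [514.3, 347.6, 99.5]
ee_rot: [0.002, 0.672, 0.74, 0.004]
force: [-12.5, -6.6, 33.9]
grip_width: 0.0
```

>>> {"fn": "play_rows", "kwargs": {"plan": [[0,0,-2,0,0,0,-1],[0,0,-2,0,0,0,-1]]}}

```text
time_s: 33.87
eef_pos: [514.2, 347.6, 99.7]
ee_rot: [0.003, 0.672, 0.741, 0.005]
force: [-8.2, -3.7, 17.5]
grip_width: 0.002
```

>>> {"fn": "play_rows", "kwargs": {"plan": [[0,0,5,0,0,0,-1],[0,1,20,0,0,0,-1],[0,0,35,0,0,0,-1],[0,0,35,0,0,0,-1],[0,0,35,0,0,0,-1]]}}

```text
time_s: 34.28
eef_pos: [510.6, 346.7, 225.0]
ee_rot: [-0.0, 0.672, 0.74, -0.003]
force: [0.3, 0.4, -0.1]
grip_width: 0.004
```

>>> {"fn": "play_rows", "kwargs": {"plan": [[0,0,20,0,0,0,-1],[-20,0,0,0,0,0,-1],[-20,0,0,0,0,0,-1],[0,0,0,0,0,0,-1],[0,0,0,0,0,0,-1]]}}

```text
time_s: 34.7
eef_pos: [472.5, 347.3, 253.5]
ee_rot: [0.003, 0.672, 0.74, 0.004]
force: [0.4, 0.4, -0.2]
grip_width: 0.002
```

```bash
python3 st.py; python3 seg.py top; python3 - <<'E'
from h import *
c=cap('wrist'); t=load('top'); a=cap('scene')
im=np.zeros((600,800,3),np.uint8); im[:260,:400]=cv2.resize(c['img'],(416,260))[:,:400]; im[260:600,0:560]=cv2.resize(t['img'][165:250,205:345],(560,340),interpolation=cv2.INTER_CUBIC)
im[:255,410:800]=cv2.resize(a['img'][170:300,220:419],(390,255)); cv2.imwrite('pics/w12.png',im)
E
```

```text
pos [472.5 347.3 253.5] yaw 1.666 tiltfix [-0.002  0.01 ] w 0.002 F [ 0.4  0.4 -0.2] t 34.7
top
bbox 271 219 20 11 world 462.1 142.4 size 38 73 yaw 1.571
bbox 300 215 25 12 world 473.5 22.3 size 39 93 yaw 1.652
bbox 296 183 24 13 world 595.5 38.2 size 39 91 yaw 1.675
bbox 131 145 16 15 world 758.0 702.4 size 59 60 yaw 1.614
```

```bash
python3 -c "
from rig import ctrl; print(ctrl.finish_job())"
```

```text
the job is handed in; nothing more can be done
None
```

I did every step of the job and handed it in at about 35 s of robot time. `finish_job` gives no verdict.

- **Rack:** I pulled it up by the sleeve. It rose about 50 mm and stopped hard at 33 N, and a wrist picture of the wires matched the fully-up height.
- **Knob:** I turned it about 2.1 rad clockwise. The wrist pictures at 11 s and 31 s, and top views in between, show the red pointer inside the orange band.
- **Shells:** Only three yellow shells were on the tray. They now hang far-right, near-right and near-left, and in the last pictures viewed each was astride its wire and in line with it. The near-left shell measured 1.676 rad, equal to the wire's direction, and the near-right one 1.674.
- **Knocked shell:** One shell had moved about 13 mm from its first measured position, so I measured it again before gripping it.
- **Lever:** I pushed it last. It gave about 4 N on the way down and stopped hard at 34 N, with the fingertips at 99.5 mm against 100 mm for fully down.

**Last checks:** After I backed away from the lever, a top-camera measurement found all three shells still in place. It put the near-left one at 1.57 rad with a shortened outline; I think the arm's shadow covers part of it, but I couldn't confirm that. I had used all 16 picture views, so I didn't see the lowered lever itself. That check rests on the force and height readings.

I left the green look-alike, pepper mill, plate, mug and small cup alone.

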